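Swing down the overhead parts-bin hatch with the hook pole

TASK

Take the pole with the bent hook from the pole rack, hook it into the wire eye of the overhead parts bin's hatch and swing the hatch all the way down with it, keeping the robot itself off the hatch. Then lay the hook pole back across both rails of the rack, hook hanging down as before, and let go.

Things in the scene. Friction and masses are not known exactly. Their poses are not given: they have to be found in the camera images.
- pole_grip (a point): hook pole: square 20 mm wooden stick, level on the rack (the stick beside it has a flat blade: not that one). Point: balance point on its centreline, best gripped here. y along it to the butt, z up. Wood from y = -140 to +200 mm; then an 8 mm steel rod on to y = -190 mm, bent straight down there for 46 mm, like an L. 0.2 kg
- eye (a point): hole centre of the 8 mm wire eye near the hatch's top. Axes turn with the hatch: x along hinge, y out of its outer face, z from hinge to top edge. Hinge line at y -34, z -163 mm. Eye slopes 45 deg up and out; outer bar 44 mm long along x, centreline at y +21, z +22. Hatch face at y -22, top edge at z -13; flap 310 x 150 x 12 mm. A hook hanging down fits behind the bar at all angles
- hatch (a joint): angle of the bin's wooden hatch on its level bottom hinge, rad: 0 shut (upright), 1.55 fully down (level); starts at 0 to 0.15. Bin: plywood, on posts, on the robot's right, its top at 270 mm. Stiff, damped hinge: the hatch stays where left up to 0.4, takes 1 to 3 N at the eye, and past 0.8 sinks the rest by itself in 2 to 4 s if nothing is in its way
- rack: low wooden pole rack. Origin: centre of its underside; x along its rails, y along the poles. Two level rails, 280 mm long, 20 wide, at y = -80 and +80, tops at z = 65; a pole lies across both, centreline at z = 75. Pegs, 10 mm thick and 30 tall, on both rails at x = -128, 0, +128 leave two berths, at x = -65 and +65, one per stick

How it is judged:
On the way, in this order (a step that is already met when the one before it is completed fails the run):
1. the pole's hook hangs in the eye while the hatch is still nearly shut (value of joint hatch below 0.3 rad and x of eye in the frame of pole_grip between -0.03 and 0.03 m and y of eye in the frame of pole_grip between -0.212 and -0.16 m and z of eye in the frame of pole_grip between -0.065 and -0.005 m), for 0.1 s.
2. the hatch has been drawn open past 0.4 rad with the hook still in the eye (value of joint hatch above 0.4 rad and x of eye in the frame of pole_grip between -0.045 and 0.045 m and y of eye in the frame of pole_grip between -0.218 and -0.14 m and z of eye in the frame of pole_grip between -0.085 and 0.015 m).
At the end, for the whole second after the job is handed in: hatch down past 1.38 rad; hook pole at rest and level (within 10 degrees), hook down, across both rails of the rack: balance point within 60 mm of the rack's middle along the poles and 130 mm along the rails, centreline 65 to 85 mm above the rack's underside (value of joint hatch above 1.38 rad and z of pole_grip in the frame of rack between 0.065 and 0.085 m and x of pole_grip in the frame of rack between -0.13 and 0.13 m and y of pole_grip in the frame of rack between -0.06 and 0.06 m and angle between pole_grip's own z axis and vertical below 0.17 rad and linear speed of pole below 0.03 m/s); the robot touches nothing.
It fails at once if the robot itself pushes on the hatch (more than 2 N) (contact force between any of the fingers, the arm and hatch above 2 N).
It also fails if it takes over 50 s, if anything falls off the work surface, if the arm or the gripper's body presses on something with over 40 N, if the wrist force passes 120 N, or if a joint passes its speed limit or range.

ROBOT

A 6-joint arm with a two-finger parallel gripper is mounted at the origin on the work surface. World frame = base frame: x ahead of the robot, y to its left, z up, the work surface at z = 0. Lengths are in m, angles in rad, forces in N, time in s.
With the tool pointing down it reaches from about 0.375 to 0.925 m from the base axis. Payload 5.7 kg.
Tool frame: the origin (TCP) lies at the very end of the fingers, on their centre line; the grasp point (between the pads) lies 19 mm behind it; z points along the fingers, y is the direction in which the jaws open and shut (so a half turn about z gives the same grasp; the last joint's range is limited). The gripper opens to 85 mm and grips with 20 to 120 N. Pads are 22 mm wide; open, the fingers measure 114 mm over their backs; the gripper's body (76 mm by 85 mm) begins 54 mm behind the grasp point. The pads swing forward as they close: fully open they stand 13 mm farther back than shut.
Start: joints at [1.119, 0.359, 1.51, -0, 1.272, -0.115], TCP at [0.198, 0.566, 0.231] pointing down, gripper open.
Joint ranges: [-2.97, 2.97], [-1.01, 2.36], [0.21, 2.38], [-0.96, 4.11], [0.2, 2.71], [-2.98, 2.98]. Speed limits (rad/s): [2.39, 2.39, 3.14, 3.14, 3.14, 3.14].

INTERFACE

Orientations are given as a unit quaternion [w, x, y, z].
In Python, from rig import robot, cams gives the robot as it stands.
- The arm moves only by the tool carry_out, never from a script. Its argument "plan" is a list of rows, each an object of numbers: "dx", "dy", "dz": the shift along the tool's x, y, z in cm; "ax", "ay", "az": the turn, a rotation vector about the tool's x, y, z in rad; "grip": the opening, from -1 (shut) to 1 (fully open). In form: [{"dx": .., "dy": .., "dz": .., "ax": .., "ay": .., "az": .., "grip": ..}, ...]. A call has 1 to 20 rows; each row is the pose to reach, as a shift and turn from the pose commanded when the call began, along the tool's axes at that moment; what a row does not reach only later rows make up. A row lasts 1/10 s, in which the tool goes at most 50 mm and 8.59 degrees, less where a joint would pass 70% of its speed; a pose out of reach is approached as far as the arm can. A call with a gripper value outside its range is refused whole. The fingers move at their own pace and stop on an object; "newtons" is the grip in N (left out, the last holds). Time passes only in rows, so rows that repeat a pose let the fingers close. It gives the time, the measured TCP pose, the force and the opening at its end, in the units of the state.
- robot.get_obs(): the state, without advancing time (a new reading comes with each control period).
- cams.get_image(name): name is "side" or "top" or "wrist"; returns a dict with "pixels" (420x560x3 uint8, red, green, blue), "depth" (420x560 float32, m along the optical axis (not along the pixel's ray), 0 where there is no reading), "mtx" (3x3 intrinsics, pixels), "extrinsics" (4x4, takes a point from camera to world coordinates). Camera axes: x right, y down, z forward; pixel columns grow to the right and rows downward; lengths in m; the calibration is good to about 2 mm. The wrist camera is an equidistant fisheye: a pixel r from the principal point sees the ray r / f radians off the axis. A picture is of the moment at which its call begins.
- robot.finish_job(): hands the job in, once; it reports no verdict.
The state is a dict: "time": time; "q": joint angles; "qd": joint speeds; "tau": joint torques, N m; "tcp_pos": TCP position; "orientation": TCP orientation; "ft_force": force on the tool from outside, world axes, zero at the start; "moment": the same for the moment, N m; "gripper_width": finger opening in m.
Only numpy, scipy, OpenCV 4.12 (cv2) and the standard library are available. Lean on these libraries where they do the work, as an engineer would, in place of code of your own. Each camera call takes 0.05 s, during which the arm holds its last target.

## Working session

There is one attempt and no reset: what is moved stays moved. The work goes in short steps, Python scripts to look and compute and a tool call to move; the robot and the scene stay as the last step left them, time stands still between calls to the robot, and variables do not carry over. Pictures are saved under pics/ and viewed, and the job is handed in when it is done.

Besides the shell and the picture viewer there is one more tool, called after ">>>" in YAML: its name, and indented under it one key for each argument. carry_out: Moves the arm, as the interface text tells. Its arguments: {"type":"object","properties":{"plan":{"type":"array","items":{"type":"object","properties":{"dx":{"type":"number"},"dy":{"type":"number"},"dz":{"type":"number"},"ax":{"type":"number"},"ay":{"type":"number"},"az":{"type":"number"},"grip":{"type":"number"}}}},"newtons":{"type":"number"}},"required":["plan"]}

```bash
ls; mkdir -p pics; cat > h.py <<'E'
from rig import robot, cams
import numpy as np, cv2
from scipy.spatial.transform import Rotation as R
def grab(n,fn):
    im=cams.get_image(n); np.savez('pics/'+fn+'.npz',**{k:np.asarray(v) for k,v in im.items()})
    cv2.imwrite('pics/'+fn+'.png',im['pixels'][:,:,::-1]); return im
def load(fn): return dict(np.load('pics/'+fn+'.npz'))
def w(im,u,v,d=None):
    if d is None: d=im['depth'][int(round(v)),int(round(u))]
    K=im['mtx']; p=np.array([(u-K[0,2])/K[0,0]*d,(v-K[1,2])/K[1,1]*d,d,1]); return (im['extrinsics']@p)[:3]
def wz(im,u,v,z):
    a=w(im,u,v,1.);o=im['extrinsics'][:3,3];return o+(a-o)*(z-o[2])/(a[2]-o[2])
def proj(im,p):
    c=np.linalg.inv(im['extrinsics'])@np.r_[p,1];K=im['mtx'];return K[0,0]*c[0]/c[2]+K[0,2],K[1,1]*c[1]/c[2]+K[1,2]
def crop(fn,u0,u1,v0,v1,s):
    i=cv2.imread('pics/'+fn+'.png')[v0:v1,u0:u1];cv2.imwrite('pics/%s_c%d_%d.png'%(fn,u0,v0),cv2.resize(i,None,fx=s,fy=s,interpolation=cv2.INTER_CUBIC))
E
python3 - <<'E'
from h import *
for n in['side','top','wrist']:
    im=grab(n,n+'0');print(n,im['mtx'],im['extrinsics'])
print(robot.get_obs())
E
```

```text
pics
side [[478.08505191   0.         281.61423414]
 [  0.         478.08505191 207.26186896]
 [  0.           0.           1.        ]] [[-0.5309234   0.75028772 -0.39393995  0.92965646]
 [ 0.84735561  0.47575525 -0.23589279  0.22912922]
 [ 0.01043154 -0.45904822 -0.88835011  1.08502601]
 [ 0.          0.          0.          1.        ]]
top [[432.33647647   0.         282.92999571]
 [  0.         432.33647647 203.60559038]
 [  0.           0.           1.        ]] [[-0.02098665 -0.99627108  0.08368694  0.45066668]
 [-0.99949462  0.02290602  0.02204129 -0.04931751]
 [-0.02387604 -0.08318208 -0.9962483   1.03406321]
 [ 0.          0.          0.          1.        ]]
wrist [[325.1922621    0.         273.23743254]
 [  0.         325.1922621  210.07680775]
 [  0.           0.           1.        ]] [[ 3.31072634e-01  9.04401747e-01  2.69162389e-01  1.29689176e-01]
 [ 9.43605071e-01 -3.17131020e-01 -9.50651685e-02  5.87993069e-01]
 [-6.17361709e-04  2.85456471e-01 -9.58391477e-01  3.73795451e-01]
 [ 0.00000000e+00  0.00000000e+00  0.00000000e+00  1.00000000e+00]]
{'time': 0.15, 'q': array([ 1.11888398e+00,  3.59365859e-01,  1.51120845e+00,  4.39995002e-06,
        1.27252866e+00, -1.15094703e-01]), 'qd': array([-1.08263560e-03, -3.89078389e-04, -2.17885766e-03,  1.21684158e-03,
        1.52494519e-05,  1.33437960e-03]), 'tau': array([ 4.62821627e-04, -5.28034508e+01, -2.78929603e+01, -2.67157338e-04,
        8.23413371e-03, -2.76961566e-05]), 'tcp_pos': array([0.19805251, 0.56578847, 0.23062167]), 'orientation': array([-2.13252908e-04,  1.67614487e-01,  9.85852328e-01, -7.24428136e-04]), 'ft_force': array([0.11051397, 0.0629899 , 0.72489781]), 'moment': array([-0.05173551,  0.0306779 , -0.02729515]), 'gripper_width': 0.08545346645153504}
```

View pics/side0.png

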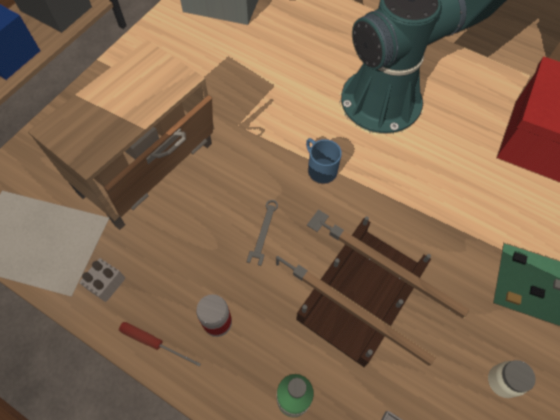

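View pics/top0.png

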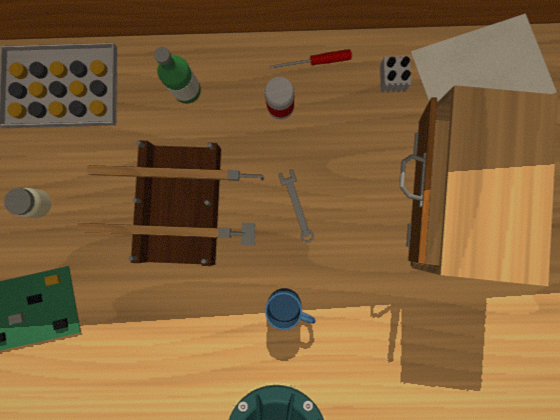

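View pics/wrist0.png

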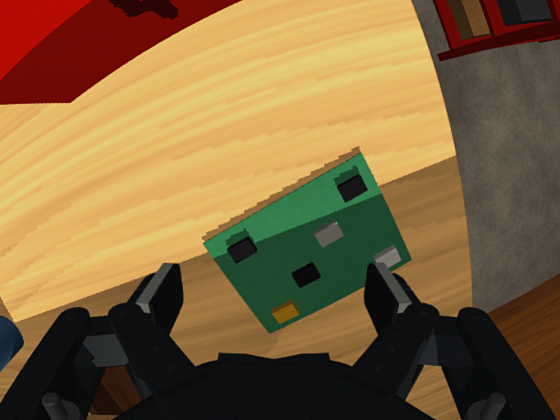

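```bash
python3 - <<'E'
from h import *
crop('top0',80,280,130,280,4);crop('top0',380,480,80,290,2.8);crop('side0',70,230,70,240,3.5)
i=cv2.imread('pics/top0.png')
E
```

```text
(no output)
```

View pics/top0_c80_130.png

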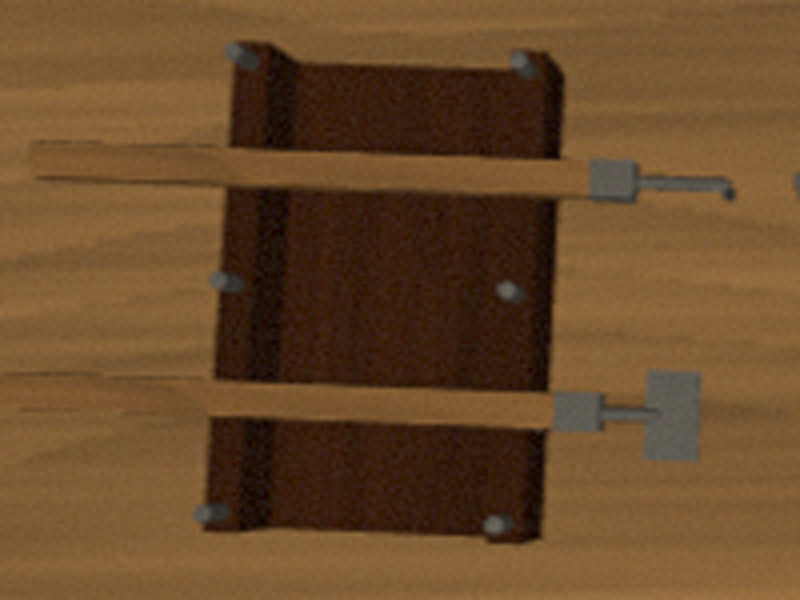

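View pics/top0_c380_80.png

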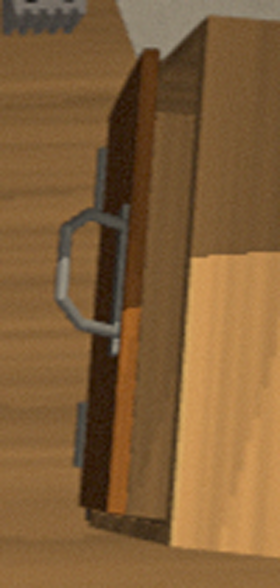

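View pics/side0_c70_70.png

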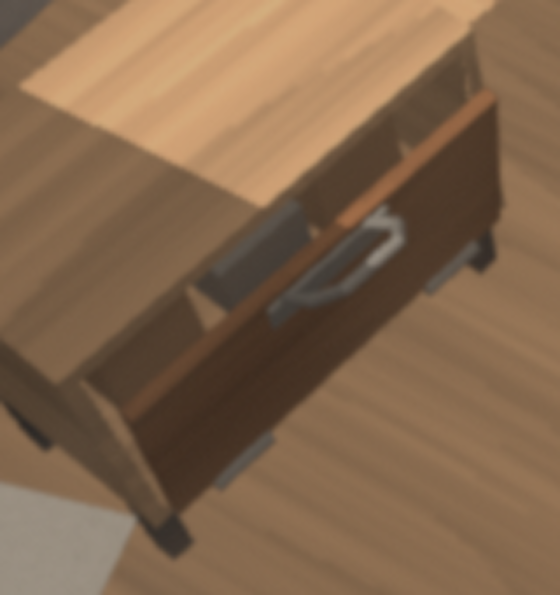

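```bash
python3 - <<'E'
from h import *
t=load('top0');s=load('side0')
for n,u,v in[('butt',87.5,170),('ferr end',239,175),('ferr start',227.5,174.5)]: print(n,wz(t,u,v,.085))
print('hookbend',wz(t,262,176.5,.079))
for n,u,v in[('pegs',234/4+80,48/4+130),('',518/4+80,60/4+130),('',216/4+80,281/4+130),('',507/4+80,290/4+130),('',203/4+80,513/4+130),('',493/4+80,524/4+130)]: print(n,wz(t,u,v,.095),w(t,u,v))
print('stick depth',[w(t,u,v) for u,v in((120,171),(180,173),(210,174))])
def ray(im,u,v):
    o=im['extrinsics'][:3,3];d=w(im,u,v,1.)-o;return o,d/np.linalg.norm(d)
def tri(a,b):
    (o,d),(p,e)=a,b;A=np.c_[d,-e];x=np.linalg.lstsq(A,p-o,rcond=None)[0];P,Q=o+x[0]*d,p+x[1]*e;return (P+Q)/2,np.linalg.norm(P-Q)
print('eye bar',tri(ray(t,403.2,179.3),ray(s,175.4,146.3)))
for v in range(172,188,3):print([np.round(w(t,u,v),3).tolist() for u in(402,403,404)])
# hatch top edge corners / face
print('edge',[w(t,380+x/2.8,80+y/2.8) for x,y in((150,60),(140,200),(118,505),(122,450))])
print('bin top',[w(t,380+x/2.8,80+y/2.8) for x,y in((210,30),(195,250),(180,530))])
print('face side',[w(s,70+x/3.5,70+y/3.5) for x,y in((180,460),(250,400),(400,300),(480,180))])
print('edge side',[w(s,70+x/3.5,70+y/3.5) for x,y in((145,400),(210,350),(420,170),(490,100))])
E
```

```text
butt [0.61606511 0.40831654 0.085     ]
ferr end [0.59637756 0.06791838 0.085     ]
ferr start [0.59812917 0.09352887 0.085     ]
hookbend [0.59265562 0.01724811 0.079     ]
pegs [0.67442664 0.28986674 0.095     ] [0.67411617 0.28939612 0.09630295]
 [0.66348289 0.13132616 0.095     ] [0.66331129 0.13118051 0.09575718]
 [0.54448849 0.29893157 0.095     ] [0.54446586 0.29884754 0.0952266 ]
 [0.53581487 0.13824262 0.095     ] [0.53561347 0.13779898 0.09722122]
 [0.41788855 0.30505927 0.095     ] [0.41784398 0.30554115 0.09372309]
 [0.40880761 0.14665245 0.095     ] [0.40890865 0.14617942 0.0972667 ]
stick depth [array([0.61211205, 0.33507805, 0.08418971]), array([0.60405332, 0.19960889, 0.08540728]), array([0.60037305, 0.13277208, 0.08398862])]
eye bar (array([ 0.55685387, -0.25325167,  0.25241616]), np.float64(0.005412781740642107))
[[0.565, -0.243, 0.276], [0.566, -0.245, 0.274], [0.566, -0.247, 0.274]]
[[0.56, -0.243, 0.276], [0.56, -0.245, 0.275], [0.599, -0.317, 0.003]]
[[0.555, -0.243, 0.273], [0.555, -0.246, 0.271], [0.592, -0.318, -0.0]]
[[0.549, -0.243, 0.275], [0.549, -0.244, 
[... 236 characters left out ...]
ray([ 0.60722582, -0.3044837 ,  0.24298399]), array([ 0.40862027, -0.28106016,  0.24163418]), array([ 0.4438893 , -0.28517853,  0.2420826 ])]
bin top [array([ 0.71169859, -0.34634315,  0.26840311]), array([ 0.56879646, -0.32821451,  0.27123873]), array([ 0.39407998, -0.30977871,  0.27121369])]
face side [array([ 0.69444224, -0.31984148,  0.15939261]), array([ 0.63650665, -0.31291126,  0.15600049]), array([ 0.50323541, -0.30535582,  0.10722169]), array([ 0.42330927, -0.28557404,  0.16807687])]
edge side [array([ 0.6962855 , -0.31351736,  0.24257522]), array([ 0.64976658, -0.3046373 ,  0.24167047]), array([ 0.47534398, -0.28325346,  0.23704644]), array([ 0.40881154, -0.27667729,  0.2413926 ])]
```

```bash
python3 - <<'E'
from h import *
s=load('side0');t=load('top0')
def reg(im,poly,org,sc):
    m=np.zeros((420,560),np.uint8);cv2.fillPoly(m,[np.int32(np.array(poly)/sc+org)],1)
    vs,us=np.nonzero(m);return np.array([w(im,u,v) for u,v in zip(us,vs)])
def plane(P):
    for _ in range(4):
        c=P.mean(0);n=np.linalg.svd(P-c)[2][2];d=(P-c)@n;P=P[abs(d)<2.5*d.std()+1e-4]
    return c,n,d.std(),len(P)
F=np.r_[reg(s,[(150,430),(265,335),(300,320),(190,480)],(70,70),3.5),reg(s,[(400,270),(420,195),(485,125),(485,195)],(70,70),3.5),reg(s,[(190,480),(300,325),(400,275),(480,200),(440,260),(270,430)],(70,70),3.5)]
c,n,sd,k=plane(F)
if n[1]<0:n=-n
print(c,n,sd,k,'theta',np.arcsin(-n[2]) , np.arctan2(n[0],n[1]))
# n local y world: (h cos, -sin?)
th=np.arcsin(n[2])*1.
print('nz',n[2])
yo=n[:2]/np.linalg.norm(n[:2]);print('out',yo)
B=reg(t,[(62,240),(68,240),(66,318),(60,318)],(380,80),2.8)
B=B[B[:,2]>.25];print('bar pts',len(B),B.mean(0),B.min(0),B.max(0))
for nm in (B,):
    print('bar dist to face', ((nm-c)@n).mean(), ((nm-c)@n).min(),((nm-c)@n).max())
E
```

```text
[ 0.57559244 -0.30590978  0.16227967] [ 0.1195861   0.98308065 -0.13875012] 0.0008023818362428612 2016 theta 0.1391992107342287 0.12104950951153143
nz -0.1387501156464761
out [0.1207541  0.99268245]
bar pts 76 [ 0.55353479 -0.2416664   0.2834477 ] [ 0.45066668 -0.24798887  0.2636474 ] [ 0.5780622  -0.04931751  1.03406321]
bar dist to face 0.04370655201816255 0.03899469404642321 0.11635143819480448
```

```bash
cat >> h.py <<'E'
def step(tgt, yaw_y=None, Rt=None):
    """tool shift (cm) & rotvec from current measured pose to world target; yaw_y = world angle of tool y, tool down"""
    o=robot.get_obs();q=o['orientation'];R0=R.from_quat([q[1],q[2],q[3],q[0]])
    d=R0.inv().apply(np.asarray(tgt)-o['tcp_pos'])*100
    if Rt is None and yaw_y is not None:
        y=np.array([np.cos(yaw_y),np.sin(yaw_y),0]);z=np.array([0,0,-1.]);x=np.cross(y,z);Rt=R.from_matrix(np.c_[x,y,z])
    rv=(R0.inv()*Rt).as_rotvec() if Rt is not None else 0
    print('t',o['time'],'tcp',o['tcp_pos'].round(4),'f',o['ft_force'].round(1),'m',o['moment'].round(2),'w',round(o['gripper_width'],4));print('shift cm',d.round(2),'turn',np.round(rv,3))
E
python3 - <<'E'
from h import *
t=load('top0');print([w(t,u,v) for u,v in((170,190),(190,160),(175,215))])
step([.6045,.2087,.20],-.058)
step([.6045,.2087,.056],-.058)
E
```

```text
[array([0.57565782, 0.24355268, 0.01005006]), array([0.64675465, 0.19446006, 0.01276476]), array([0.5153604 , 0.231638  , 0.00951749])]
t 0.15 tcp [0.1981 0.5658 0.2306] f [0.1 0.1 0.7] m [-0.05  0.03 -0.03] w 0.0855
shift cm [-50.16 -20.27   3.08] turn [-1.000e-03  1.000e-03  1.292e+00]
t 0.15 tcp [0.1981 0.5658 0.2306] f [0.1 0.1 0.7] m [-0.05  0.03 -0.03] w 0.0855
shift cm [-50.17 -20.24  17.48] turn [-1.000e-03  1.000e-03  1.292e+00]
```

>>> carry_out:
  plan:
    - {"dx":-50.2,"dy":-20.3,"dz":3,"az":1.292,"grip":0.6}
    - {"dx":-50.2,"dy":-20.3,"dz":3,"az":1.292,"grip":0.6}
    - {"dx":-50.2,"dy":-20.3,"dz":3,"az":1.292,"grip":0.6}
    - {"dx":-50.2,"dy":-20.3,"dz":3,"az":1.292,"grip":0.6}
    - {"dx":-50.2,"dy":-20.3,"dz":3,"az":1.292,"grip":0.6}
    - {"dx":-50.2,"dy":-20.3,"dz":3,"az":1.292,"grip":0.6}
    - {"dx":-50.2,"dy":-20.3,"dz":3,"az":1.292,"grip":0.6}
    - {"dx":-50.2,"dy":-20.3,"dz":3,"az":1.292,"grip":0.6}
    - {"dx":-50.2,"dy":-20.3,"dz":3,"az":1.292,"grip":0.6}
    - {"dx":-50.2,"dy":-20.3,"dz":3,"az":1.292,"grip":0.6}
    - {"dx":-50.2,"dy":-20.3,"dz":3,"az":1.292,"grip":0.6}
    - {"dx":-50.2,"dy":-20.3,"dz":3,"az":1.292,"grip":0.6}
    - {"dx":-50.2,"dy":-20.3,"dz":3,"az":1.292,"grip":0.6}
    - {"dx":-50.2,"dy":-20.3,"dz":3,"az":1.292,"grip":0.6}
    - {"dx":-50.2,"dy":-20.3,"dz":3,"az":1.292,"grip":0.6}
    - {"dx":-50.2,"dy":-20.3,"dz":3,"az":1.292,"grip":0.6}

```text
validation failed for argument at $.pl...
```

```bash
python3 - <<'E'
from h import *
grab('wrist','wrist1');grab('side','side1')
step([.6045,.2087,.056],-.058)
E
```

```text
t 0.25 tcp [0.1981 0.566  0.2309] f [-0.2  1.1  0.4] m [ 0.02 -0.04 -0.  ] w 0.0855
shift cm [-50.16 -20.28  17.5 ] turn [-1.000e-03  0.000e+00  1.292e+00]
```

View pics/wrist1.png

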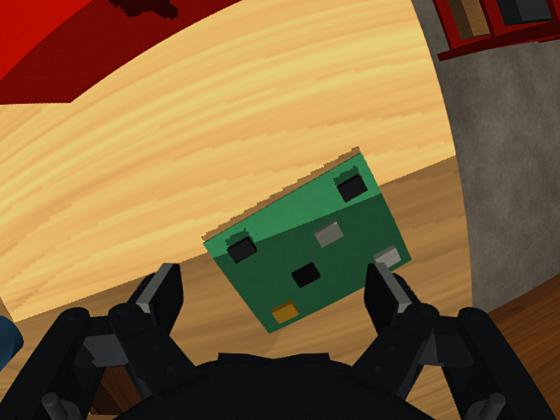

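View pics/side1.png

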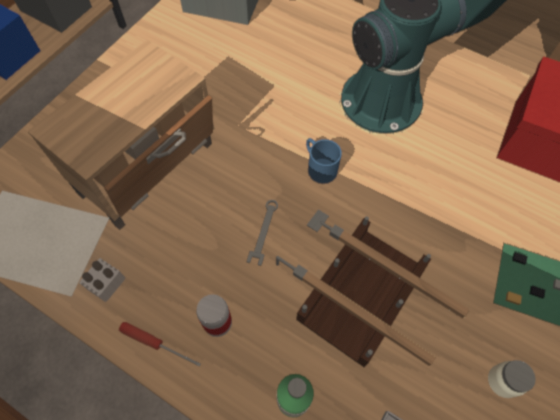

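The call was refused and nothing moved. I'll retry with every field filled in and a smaller shift, to see what's allowed.

>>> carry_out:
  plan:
    - {"dx":-5,"dy":-2,"dz":0,"ax":0,"ay":0,"az":0.13,"grip":0.6}

```text
time: 0.35
tcp_pos: [0.2333, 0.5363, 0.2312]
orientation: [-0.001, 0.23, 0.973, 0.001]
ft_force: [0.7, 0.1, -0.5]
gripper_width: 0.0736
```

>>> carry_out:
  plan:
    - {"dx":-10,"dy":-4,"dz":0.6,"ax":0,"ay":0,"az":0.26,"grip":0.6}
    - {"dx":-20,"dy":-8,"dz":1,"ax":0,"ay":0,"az":0.5,"grip":0.6}
    - {"dx":-20,"dy":-8,"dz":1,"ax":0,"ay":0,"az":0.5,"grip":0.6}
    - {"dx":-20,"dy":-8,"dz":1,"ax":0,"ay":0,"az":0.5,"grip":0.6}
    - {"dx":-20,"dy":-8,"dz":1,"ax":0,"ay":0,"az":0.5,"grip":0.6}

```text
time: 0.85
tcp_pos: [0.381, 0.3687, 0.2211]
orientation: [0.001, 0.467, 0.884, -0.0]
ft_force: [-0.5, 0.3, -0.1]
gripper_width: 0.0684
```

```bash
python3 - <<'E'
from h import *
step([.6045,.2087,.20],-.058)
E
```

```text
t 0.85 tcp [0.381  0.3687 0.2211] f [-0.5  0.3 -0.1] m [ 0.05 -0.02 -0.  ] w 0.0684
shift cm [-25.82   9.42   2.15] turn [0.    0.002 0.658]
```

>>> carry_out:
  plan:
    - {"dx":-25.8,"dy":9.4,"dz":2.1,"ax":0,"ay":0,"az":0.658,"grip":0.6}
    - {"dx":-25.8,"dy":9.4,"dz":2.1,"ax":0,"ay":0,"az":0.658,"grip":0.6}
    - {"dx":-25.8,"dy":9.4,"dz":2.1,"ax":0,"ay":0,"az":0.658,"grip":0.6}
    - {"dx":-25.8,"dy":9.4,"dz":2.1,"ax":0,"ay":0,"az":0.658,"grip":0.6}
    - {"dx":-25.8,"dy":9.4,"dz":2.1,"ax":0,"ay":0,"az":0.658,"grip":0.6}
    - {"dx":-25.8,"dy":9.4,"dz":2.1,"ax":0,"ay":0,"az":0.658,"grip":0.6}
    - {"dx":-25.8,"dy":9.4,"dz":2.1,"ax":0,"ay":0,"az":0.658,"grip":0.6}
    - {"dx":-25.8,"dy":9.4,"dz":2.1,"ax":0,"ay":0,"az":0.658,"grip":0.6}

```text
time: 1.65
tcp_pos: [0.6021, 0.2131, 0.1998]
orientation: [-0.001, 0.726, 0.688, -0.0]
ft_force: [-0.6, 1.9, -0.4]
gripper_width: 0.0682
```

```bash
python3 - <<'E'
from h import *
grab('wrist','wrist1')
step([.6045,.2087,.056],-.058)
E
```

```text
t 1.7 tcp [0.6015 0.2136 0.1999] f [-0.8  0.3 -0.4] m [ 0.01 -0.02  0.  ] w 0.0682
shift cm [-0.48  0.35 14.39] turn [-0.002 -0.     0.005]
```

View pics/wrist1.png

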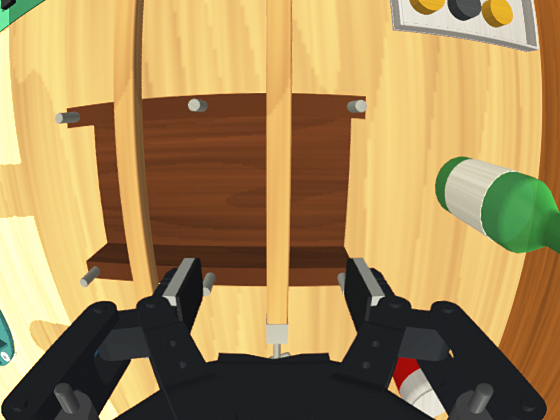

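>>> carry_out:
  plan:
    - {"dx":-0.5,"dy":0.35,"dz":4,"ax":0,"ay":0,"az":0.005,"grip":0.6}
    - {"dx":-0.5,"dy":0.35,"dz":8,"ax":0,"ay":0,"az":0.005,"grip":0.6}
    - {"dx":-0.5,"dy":0.35,"dz":10,"ax":0,"ay":0,"az":0.005,"grip":0.6}
    - {"dx":-0.5,"dy":0.35,"dz":10,"ax":0,"ay":0,"az":0.005,"grip":0.6}

```text
time: 2.1
tcp_pos: [0.6015, 0.2085, 0.0972]
orientation: [-0.002, 0.727, 0.687, -0.003]
ft_force: [-0.4, -0.2, 0.4]
gripper_width: 0.0683
```

```bash
python3 - <<'E'
from h import *
step([.6045,.2087,.056],-.058)
E
```

```text
t 2.1 tcp [0.6015 0.2085 0.0972] f [-0.4 -0.2  0.4] m [-0.    0.06  0.04] w 0.0683
shift cm [0.04 0.33 4.11] turn [-0.007  0.002  0.001]
```

>>> carry_out:
  plan:
    - {"dx":0,"dy":0.3,"dz":2,"ax":0,"ay":0,"az":0,"grip":0.6}
    - {"dx":0,"dy":0.3,"dz":4.1,"ax":0,"ay":0,"az":0,"grip":0.6}
    - {"dx":0,"dy":0.3,"dz":4.1,"ax":0,"ay":0,"az":0,"grip":0.6}
    - {"dx":0,"dy":0.3,"dz":4.1,"ax":0,"ay":0,"az":0,"grip":0.2}
    - {"dx":0,"dy":0.3,"dz":4.1,"ax":0,"ay":0,"az":0,"grip":-0.2}
    - {"dx":0,"dy":0.3,"dz":4.1,"ax":0,"ay":0,"az":0,"grip":-1}
    - {"dx":0,"dy":0.3,"dz":4.1,"ax":0,"ay":0,"az":0,"grip":-1}
    - {"dx":0,"dy":0.3,"dz":4.1,"ax":0,"ay":0,"az":0,"grip":-1}
    - {"dx":0,"dy":0.3,"dz":4.1,"ax":0,"ay":0,"az":0,"grip":-1}
    - {"dx":0,"dy":0.3,"dz":4.1,"ax":0,"ay":0,"az":0,"grip":-1}
  newtons: 100

```text
time: 3.1
tcp_pos: [0.6089, 0.2079, 0.061]
orientation: [0.0, 0.728, 0.686, 0.001]
ft_force: [-2.9, 0.7, 7.3]
gripper_width: 0.0179
```

```bash
python3 - <<'E'
from h import *
step([.6045,.2087,.2],-.058)
E
```

```text
t 3.1 tcp [0.6089 0.2079 0.061 ] f [-2.9  0.7  7.3] m [0.07 0.49 0.09] w 0.0179
shift cm [  0.06  -0.43 -13.9 ] turn [ 0.001 -0.001 -0.001]
```

>>> carry_out:
  plan:
    - {"dx":0,"dy":0,"dz":-2,"ax":0,"ay":0,"az":0,"grip":-1}
    - {"dx":0,"dy":0,"dz":-5,"ax":0,"ay":0,"az":0,"grip":-1}
    - {"dx":0,"dy":0,"dz":-9,"ax":0,"ay":0,"az":0,"grip":-1}
    - {"dx":0,"dy":0,"dz":-14,"ax":0,"ay":0,"az":0,"grip":-1}
    - {"dx":0,"dy":0,"dz":-18,"ax":0,"ay":0,"az":0,"grip":-1}
    - {"dx":0,"dy":0,"dz":-18,"ax":0,"ay":0,"az":0,"grip":-1}
    - {"dx":0,"dy":0,"dz":-18,"ax":0,"ay":0,"az":0,"grip":-1}

```text
time: 3.8
tcp_pos: [0.6091, 0.2077, 0.2406]
orientation: [0.001, 0.728, 0.686, 0.001]
ft_force: [-0.5, 0.1, -2.9]
gripper_width: 0.0185
```

```bash
python3 - <<'E'
from h import *
step([.6045,.2087,.2],-.058)
grab('top','top2');grab('side','side2');
E
```

```text
t 3.8 tcp [0.6091 0.2077 0.2406] f [-0.5  0.1 -2.9] m [ 0.02  0.03 -0.02] w 0.0185
shift cm [ 0.07 -0.48  4.06] turn [ 0.003 -0.001 -0.001]
```

View pics/top2.png

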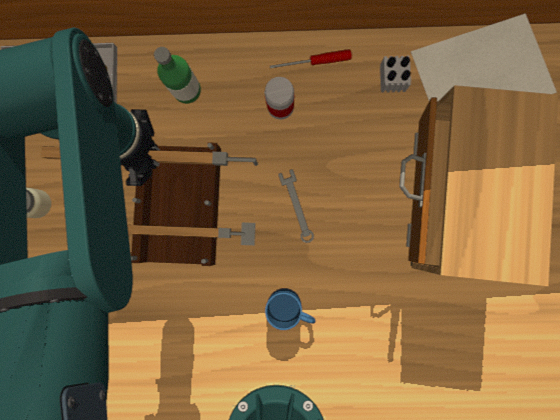

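View pics/side2.png

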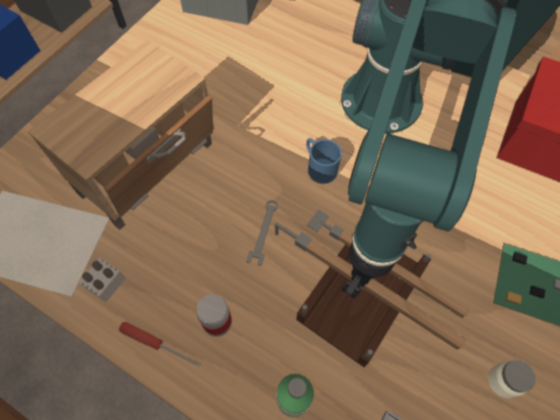

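```bash
python3 - <<'E'
from h import *
crop('top2',190,290,130,190,7);crop('side2',260,340,210,270,8)
t=load('top2')
for u in (235,240,245,250,253,256,258):
    col=t['depth'][150:172,u];k=col.argmin();print(u,150+k,w(t,u,150+k))
for u in range(214,229,3):
    col=t['depth'][150:172,u];vv=np.where(col<.8)[0]+150;print(u,vv.min() if len(vv) else 0,vv.max() if len(vv) else 0,w(t,u,158),w(t,u,vv.mean()))
E
```

```text
235 158 [0.60120766 0.05342787 0.25828247]
240 160 [0.59706332 0.04419965 0.25946904]
245 159 [0.59836269 0.03488937 0.2610838 ]
250 159 [0.59818626 0.02583062 0.26079425]
253 158 [0.60045168 0.02061617 0.25785021]
256 161 [0.59778827 0.01657687 0.24167552]
258 169 [0.62209771 0.0317345  0.0050996 ]
214 152 164 [0.60105713 0.09078302 0.26407807] [0.60105713 0.09078302 0.26407807]
217 152 164 [0.60045054 0.08491265 0.26647276] [0.60045054 0.08491265 0.26647276]
220 152 164 [0.60074847 0.07985574 0.26423248] [0.60074847 0.07985574 0.26423248]
223 152 164 [0.6005808  0.07438538 0.2643788 ] [0.6005808  0.07438538 0.2643788 ]
226 153 165 [0.60197266 0.07015022 0.25651128] [0.59986267 0.06996048 0.25786637]
```

View pics/top2_c190_130.png

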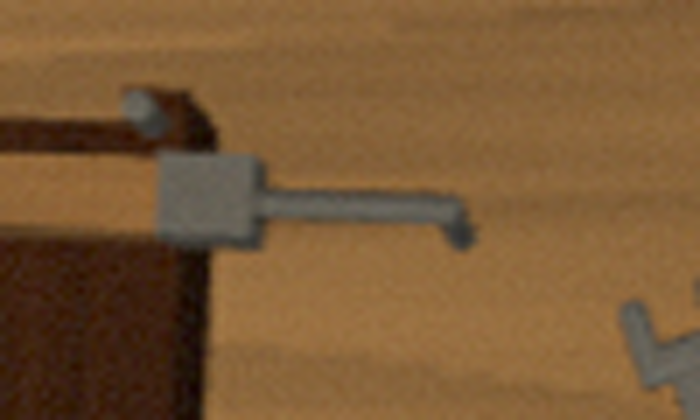

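View pics/side2_c260_210.png

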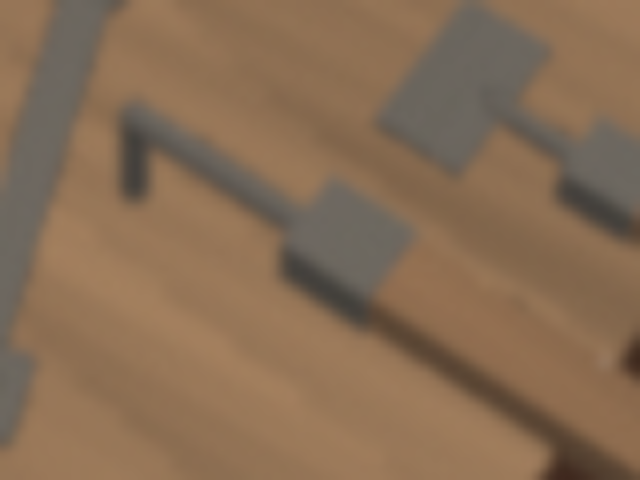

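```bash
python3 - <<'E'
from h import *
step([.5797,-.0821,.325],-.1211)
E
```

```text
t 3.9 tcp [0.6073 0.2073 0.2377] f [ 0.2 -0.1 -2.4] m [ 0.01 -0.01 -0.03] w 0.0185
shift cm [-29.06  -1.07  -8.7 ] turn [-0.003  0.001  0.062]
```

>>> carry_out:
  plan:
    - {"dx":0,"dy":0,"dz":-4.5,"ax":0,"ay":0,"az":0,"grip":-1}
    - {"dx":-3,"dy":0,"dz":-8.7,"ax":0,"ay":0,"az":0.02,"grip":-1}
    - {"dx":-7,"dy":-0.3,"dz":-8.7,"ax":0,"ay":0,"az":0.03,"grip":-1}
    - {"dx":-11,"dy":-0.5,"dz":-8.7,"ax":0,"ay":0,"az":0.06,"grip":-1}
    - {"dx":-15,"dy":-0.7,"dz":-8.7,"ax":0,"ay":0,"az":0.06,"grip":-1}
    - {"dx":-19,"dy":-0.9,"dz":-8.7,"ax":0,"ay":0,"az":0.06,"grip":-1}
    - {"dx":-23,"dy":-1.1,"dz":-8.7,"ax":0,"ay":0,"az":0.06,"grip":-1}
    - {"dx":-26,"dy":-1.1,"dz":-8.7,"ax":0,"ay":0,"az":0.06,"grip":-1}
    - {"dx":-28,"dy":-1.1,"dz":-8.7,"ax":0,"ay":0,"az":0.062,"grip":-1}
    - {"dx":-29,"dy":-1.1,"dz":-8.7,"ax":0,"ay":0,"az":0.062,"grip":-1}
    - {"dx":-29,"dy":-1.1,"dz":-8.7,"ax":0,"ay":0,"az":0.062,"grip":-1}
    - {"dx":-29,"dy":-1.1,"dz":-8.7,"ax":0,"ay":0,"az":0.062,"grip":-1}

```text
time: 5.1
tcp_pos: [0.5803, -0.0803, 0.3253]
orientation: [-0.001, 0.749, 0.663, -0.0]
ft_force: [0.2, 0.1, -2.9]
gripper_width: 0.0182
```

```bash
python3 - <<'E'
from h import *
step([.5797,-.0821,.325],-.1211)
grab('top','top3');grab('side','side3');
step([.5797,-.0821,.325],-.1211)
crop('top3',330,470,120,230,5);crop('side3',120,260,70,190,5)
E
```

```text
t 5.1 tcp [ 0.5803 -0.0803  0.3253] f [ 0.2  0.1 -2.9] m [ 0.   -0.    0.01] w 0.0182
shift cm [-0.18 -0.03  0.03] turn [-0.002 -0.001  0.   ]
t 5.2 tcp [ 0.5805 -0.0799  0.3259] f [-0.3  0.6 -2.2] m [ 0.05 -0.04 -0.02] w 0.0182
shift cm [-0.22 -0.05  0.09] turn [-0.001 -0.001  0.001]
```

View pics/top3_c330_120.png

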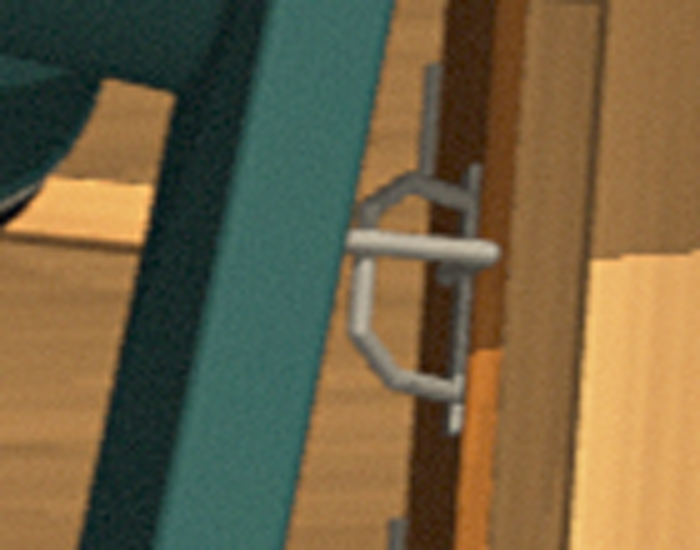

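View pics/side3_c120_70.png

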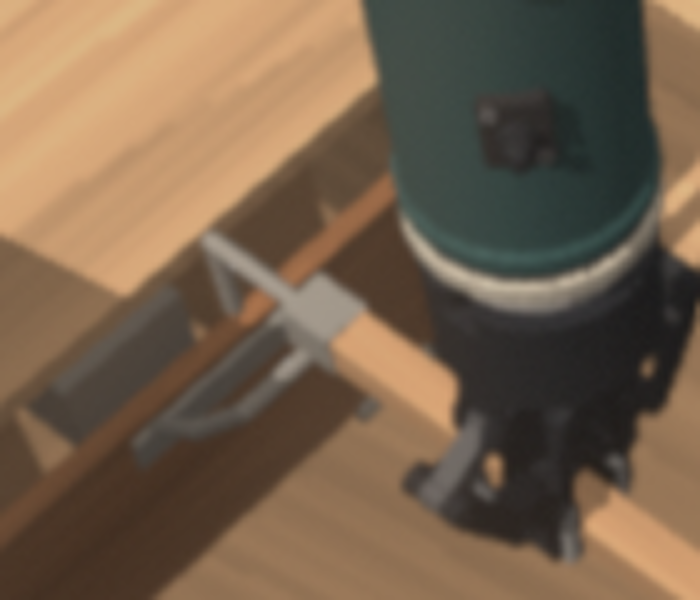

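```bash
python3 - <<'E'
from h import *
t=load('top3')
for x in (400,430,460,480,490,496): 
    u=330+x/5;print(x,w(t,u,120+(242+(x-360)*.08)/5))
for y in (270,290,310): print('bar',w(t,330+359/5,120+y/5))
print('bar mid', wz(t,401.6,174,.2705))
E
```

```text
400 [ 0.55968736 -0.23906776  0.34276809]
430 [ 0.55855504 -0.24837088  0.34351775]
460 [ 0.55809684 -0.25895474  0.33993164]
480 [ 0.5568483  -0.2641636   0.34363816]
490 [ 0.55693081 -0.2681911   0.3408997 ]
496 [ 0.57198437 -0.30185446  0.2411893 ]
bar [ 0.56192955 -0.24295565  0.2749112 ]
bar [ 0.55513949 -0.2432169   0.27266581]
bar [ 0.54768322 -0.24221379  0.27538792]
bar mid [ 0.56258474 -0.24372891  0.2705    ]
```

>>> carry_out:
  plan:
    - {"dx":-0.2,"dy":0.2,"dz":1,"ax":0,"ay":0,"az":0,"grip":-1}
    - {"dx":-0.2,"dy":0.2,"dz":2,"ax":0,"ay":0,"az":0,"grip":-1}
    - {"dx":-0.2,"dy":0.2,"dz":3,"ax":0,"ay":0,"az":0,"grip":-1}
    - {"dx":-0.2,"dy":0.2,"dz":4,"ax":0,"ay":0,"az":0,"grip":-1}
    - {"dx":-0.2,"dy":0.2,"dz":5,"ax":0,"ay":0,"az":0,"grip":-1}
    - {"dx":-0.2,"dy":0.2,"dz":5.5,"ax":0,"ay":0,"az":0,"grip":-1}
    - {"dx":-0.2,"dy":0.2,"dz":5.5,"ax":0,"ay":0,"az":0,"grip":-1}
    - {"dx":-0.2,"dy":0.2,"dz":5.5,"ax":0,"ay":0,"az":0,"grip":-1}
    - {"dx":-0.2,"dy":0.2,"dz":5.5,"ax":0,"ay":0,"az":0,"grip":-1}

```text
time: 6.1
tcp_pos: [0.5827, -0.0836, 0.2719]
orientation: [0.0, 0.749, 0.663, 0.0]
ft_force: [0.3, 0.2, -1.7]
gripper_width: 0.0178
```

```bash
python3 - <<'E'
from h import *
step([.5797,-.0821,.268],-.1211)
grab('top','top4');grab('side','side4');
step([.5797,-.0821,.268],-.1211)
crop('top4',330,470,120,230,5);crop('side4',120,260,70,190,5)
E
```

```text
t 6.1 tcp [ 0.5827 -0.0836  0.2719] f [ 0.3  0.2 -1.7] m [ 0.03 -0.05  0.05] w 0.0178
shift cm [ 0.11 -0.32  0.39] turn [0.001 0.    0.   ]
t 6.2 tcp [ 0.5827 -0.0836  0.2719] f [ 0.3 -0.1 -1.3] m [-0.03 -0.03  0.08] w 0.0182
shift cm [ 0.11 -0.31  0.39] turn [0.001 0.    0.   ]
```

View pics/top4_c330_120.png

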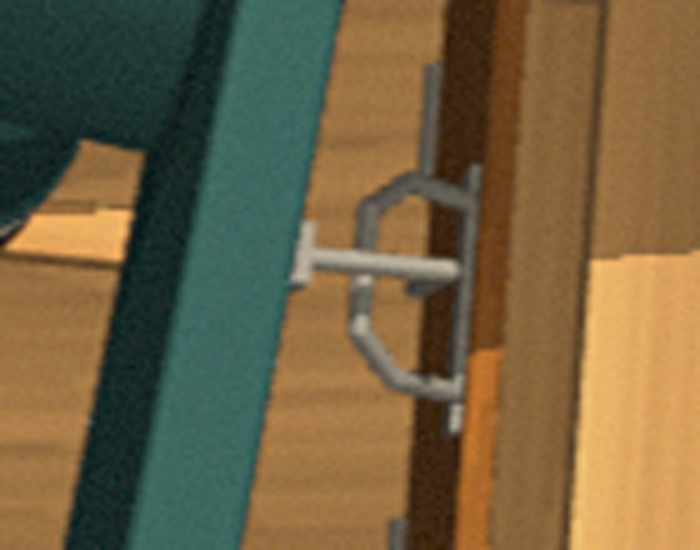

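View pics/side4_c120_70.png

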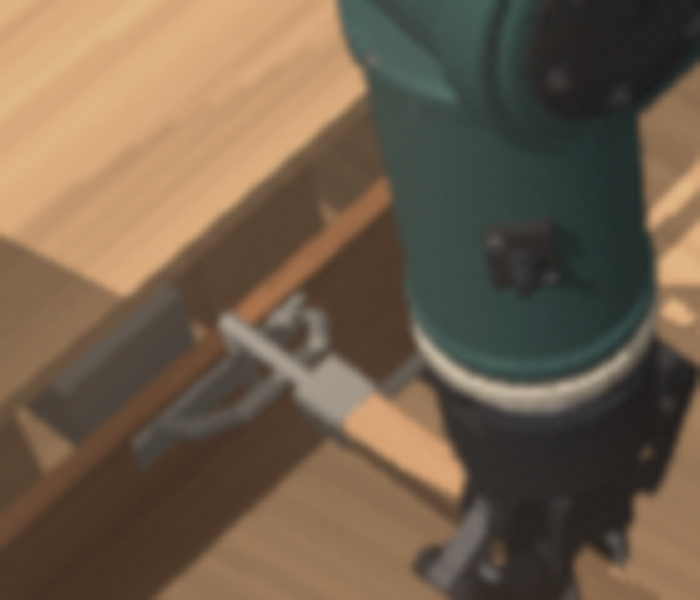

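>>> carry_out:
  plan:
    - {"dx":0.5,"dy":0,"dz":0,"ax":0,"ay":0,"az":0,"grip":-1}
    - {"dx":1,"dy":0,"dz":0,"ax":0,"ay":0,"az":0,"grip":-1}
    - {"dx":1.5,"dy":0,"dz":0,"ax":0,"ay":0,"az":0,"grip":-1}
    - {"dx":2,"dy":0,"dz":0.2,"ax":0,"ay":0,"az":0,"grip":-1}
    - {"dx":2.5,"dy":0,"dz":0.5,"ax":0,"ay":0,"az":0,"grip":-1}
    - {"dx":3,"dy":0,"dz":0.8,"ax":0,"ay":0,"az":0,"grip":-1}
    - {"dx":3.5,"dy":0,"dz":1.1,"ax":0,"ay":0,"az":0,"grip":-1}
    - {"dx":4,"dy":0,"dz":1.4,"ax":0,"ay":0,"az":0,"grip":-1}
    - {"dx":4.4,"dy":0,"dz":1.6,"ax":0,"ay":0,"az":0,"grip":-1}
    - {"dx":4.8,"dy":0,"dz":1.9,"ax":0,"ay":0,"az":0,"grip":-1}
    - {"dx":5.2,"dy":0,"dz":2.2,"ax":0,"ay":0,"az":0,"grip":-1}
    - {"dx":5.6,"dy":0,"dz":2.5,"ax":0,"ay":0,"az":0,"grip":-1}
    - {"dx":6,"dy":0,"dz":2.8,"ax":0,"ay":0,"az":0,"grip":-1}
    - {"dx":6.3,"dy":0,"dz":3.1,"ax":0,"ay":0,"az":0,"grip":-1}
    - {"dx":6.6,"dy":0,"dz":3.3,"ax":0,"ay":0,"az":0,"grip":-1}

```text
time: 7.7
tcp_pos: [0.5903, -0.0177, 0.238]
orientation: [-0.0, 0.749, 0.663, -0.0]
ft_force: [0.2, -0.8, -2.6]
gripper_width: 0.0184
```

```bash
python3 - <<'E'
from h import *
step([.5797,-.0821,.268],-.1211)
grab('top','top5');grab('side','side5');
crop('top5',330,470,120,230,5);crop('side5',120,260,70,190,5)
E
```

```text
t 7.7 tcp [ 0.5903 -0.0177  0.238 ] f [ 0.2 -0.8 -2.6] m [-0.08 -0.08  0.07] w 0.0184
shift cm [-6.52 -0.27 -3.  ] turn [-0.  0.  0.]
```

View pics/top5_c330_120.png

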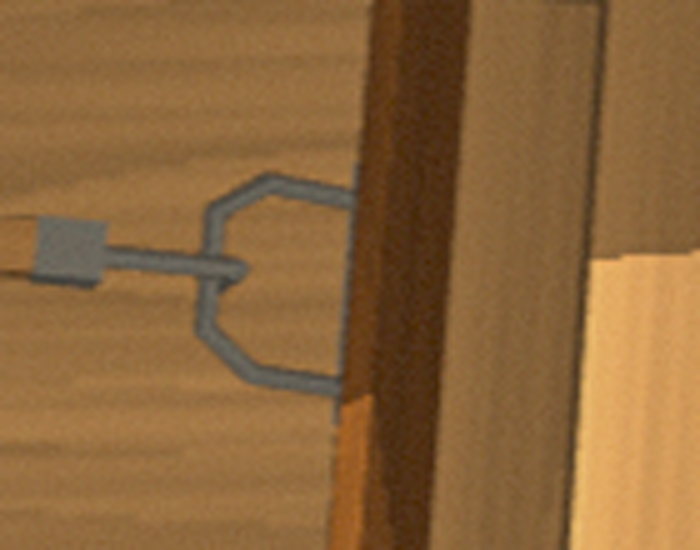

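View pics/side5_c120_70.png

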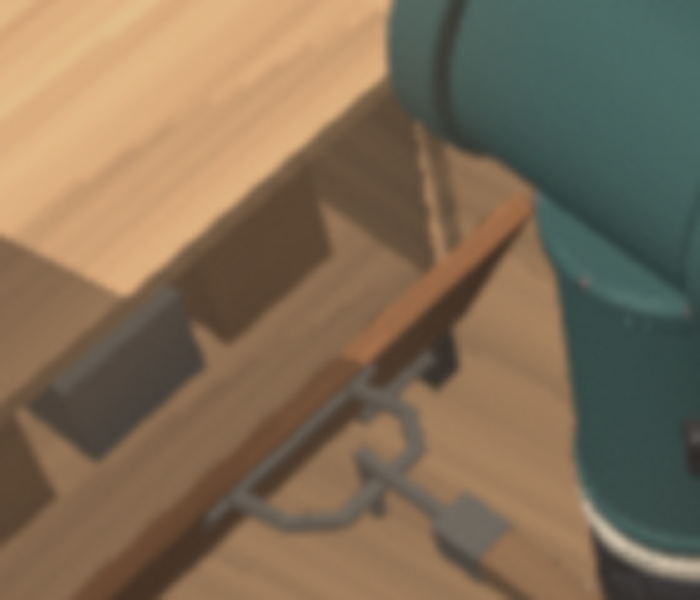

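>>> carry_out:
  plan:
    - {"dx":0.4,"dy":0,"dz":0.4,"ax":0,"ay":0,"az":0,"grip":-1}
    - {"dx":0.8,"dy":0,"dz":0.8,"ax":0,"ay":0,"az":0,"grip":-1}
    - {"dx":1.2,"dy":0,"dz":1.2,"ax":0,"ay":0,"az":0,"grip":-1}
    - {"dx":1.6,"dy":0,"dz":1.7,"ax":0,"ay":0,"az":0,"grip":-1}
    - {"dx":2,"dy":0,"dz":2.1,"ax":0,"ay":0,"az":0,"grip":-1}
    - {"dx":2.4,"dy":0,"dz":2.6,"ax":0,"ay":0,"az":0,"grip":-1}
    - {"dx":2.7,"dy":0,"dz":3.1,"ax":0,"ay":0,"az":0,"grip":-1}
    - {"dx":3,"dy":0,"dz":3.6,"ax":0,"ay":0,"az":0,"grip":-1}
    - {"dx":3.3,"dy":0,"dz":4.1,"ax":0,"ay":0,"az":0,"grip":-1}
    - {"dx":3.6,"dy":0,"dz":4.6,"ax":0,"ay":0,"az":0,"grip":-1}
    - {"dx":3.9,"dy":0,"dz":5.1,"ax":0,"ay":0,"az":0,"grip":-1}
    - {"dx":4.2,"dy":0,"dz":5.6,"ax":0,"ay":0,"az":0,"grip":-1}
    - {"dx":4.5,"dy":0,"dz":6.1,"ax":0,"ay":0,"az":0,"grip":-1}
    - {"dx":4.8,"dy":0,"dz":6.6,"ax":0,"ay":0,"az":0,"grip":-1}
    - {"dx":5,"dy":0,"dz":7,"ax":0,"ay":0,"az":0,"grip":-1}
    - {"dx":5.2,"dy":0,"dz":7.5,"ax":0,"ay":0,"az":0,"grip":-1}

```text
time: 9.4
tcp_pos: [0.5965, 0.0335, 0.1629]
orientation: [0.0, 0.749, 0.663, -0.0]
ft_force: [0.5, -3.2, -3.1]
gripper_width: 0.0184
```

```bash
python3 - <<'E'
from h import *
step([.5797,-.0821,.268],-.1211)
grab('top','top6');grab('side','side6');
crop('top6',330,470,120,230,5);crop('side6',120,260,90,210,5)
E
```

```text
t 9.4 tcp [0.5965 0.0335 0.1629] f [ 0.5 -3.2 -3.1] m [-0.33  0.02  0.01] w 0.0184
shift cm [-11.68  -0.27 -10.51] turn [-0.     0.001  0.   ]
```

View pics/top6_c330_120.png

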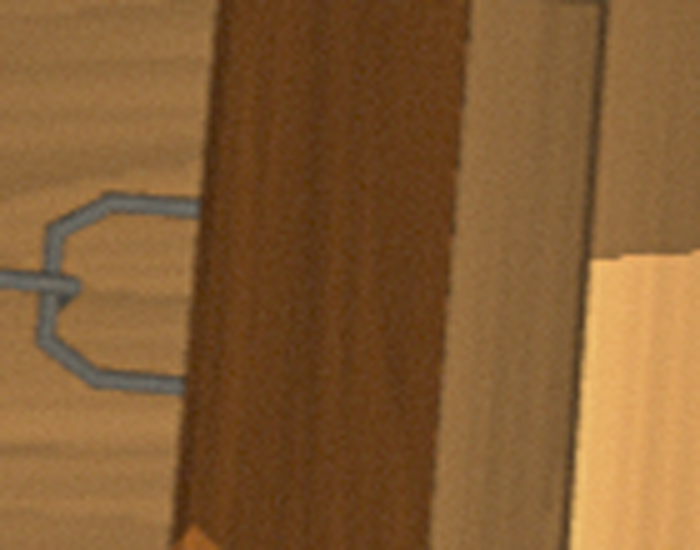

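View pics/side6_c120_90.png

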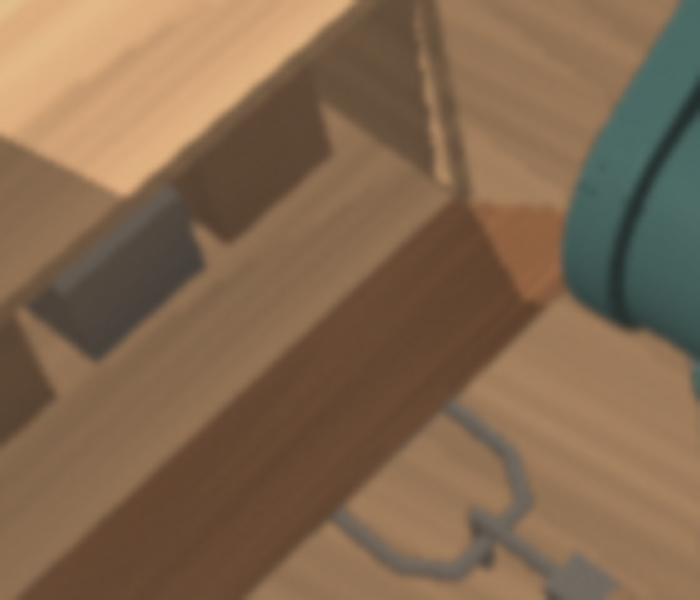

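```bash
cat >> h.py <<'E'
def theta(fn,u0,u1,v0,v1):
    t=load(fn);P=np.array([w(t,u,v) for u in range(u0,u1,2) for v in range(v0,v1,2)])
    for _ in range(4):
        c=P.mean(0);n=np.linalg.svd(P-c)[2][2];d=(P-c)@n;P=P[abs(d)<2.5*d.std()+1e-4]
    n=n*np.sign(n[2]);print('theta',np.arcsin(np.clip(n[2],-1,1)),'c',c,'sd',d.std())
E
python3 - <<'E'
from h import *
theta('top6',377,416,130,215)
E
```

```text
theta 0.9031085363610428 c [ 0.58595462 -0.2656154   0.1423969 ] sd 0.0009535483691225651
```

>>> carry_out:
  plan:
    - {"dx":-0.6,"dy":0,"dz":0,"ax":0,"ay":0,"az":0,"grip":-1}
    - {"dx":-1.2,"dy":0,"dz":0,"ax":0,"ay":0,"az":0,"grip":-1}
    - {"dx":-1.2,"dy":0,"dz":-1,"ax":0,"ay":0,"az":0,"grip":-1}
    - {"dx":-1.2,"dy":0,"dz":-2.5,"ax":0,"ay":0,"az":0,"grip":-1}
    - {"dx":-1.2,"dy":0,"dz":-4.5,"ax":0,"ay":0,"az":0,"grip":-1}
    - {"dx":-1.2,"dy":0,"dz":-7,"ax":0,"ay":0,"az":0,"grip":-1}
    - {"dx":-1.2,"dy":0,"dz":-9,"ax":0,"ay":0,"az":0,"grip":-1}
    - {"dx":-1.2,"dy":0,"dz":-10,"ax":0,"ay":0,"az":0,"grip":-1}
    - {"dx":-1.2,"dy":0,"dz":-10,"ax":0,"ay":0,"az":0,"grip":-1}

```text
time: 10.4
tcp_pos: [0.5963, 0.0217, 0.2655]
orientation: [0.001, 0.749, 0.663, 0.001]
ft_force: [0.2, -0.3, -2.8]
gripper_width: 0.018
```

```bash
python3 - <<'E'
from h import *
grab('top','top7');grab('side','side7');theta('top7',390,416,130,215)
step([.6070,.2087,.16],-.058)
E
```

```text
theta 1.1506292897127042 c [ 0.58998425 -0.28508717  0.1131347 ] sd 0.0012309018507721617
t 10.5 tcp [0.5947 0.0218 0.263 ] f [ 0.2 -0.  -2.8] m [-0.01  0.03 -0.01] w 0.018
shift cm [18.7  -1.04 10.3 ] turn [-0.001 -0.    -0.063]
```

View pics/top7.png

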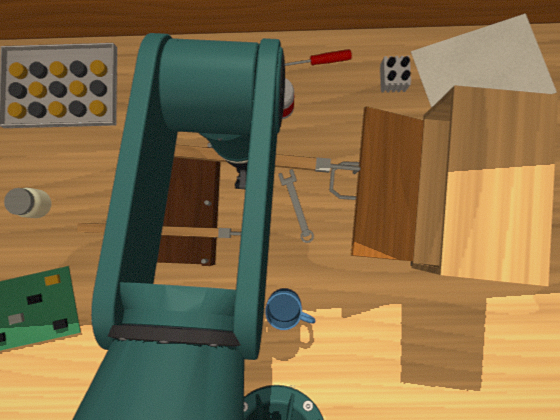

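View pics/side7.png

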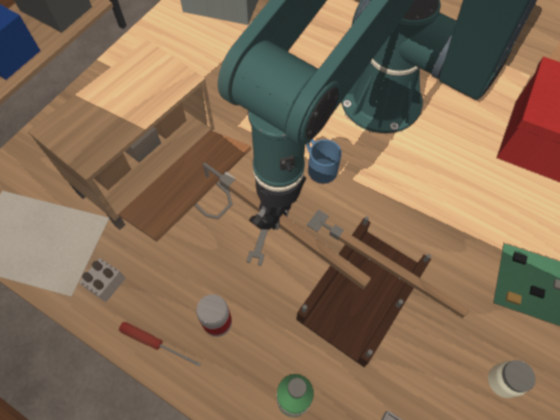

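>>> carry_out:
  plan:
    - {"dx":4,"dy":0,"dz":0,"ax":0,"ay":0,"az":-0.01,"grip":-1}
    - {"dx":8,"dy":-0.3,"dz":2,"ax":0,"ay":0,"az":-0.03,"grip":-1}
    - {"dx":12,"dy":-0.6,"dz":5,"ax":0,"ay":0,"az":-0.05,"grip":-1}
    - {"dx":15,"dy":-0.9,"dz":8,"ax":0,"ay":0,"az":-0.063,"grip":-1}
    - {"dx":17,"dy":-1,"dz":10,"ax":0,"ay":0,"az":-0.063,"grip":-1}
    - {"dx":18.5,"dy":-1,"dz":11.5,"ax":0,"ay":0,"az":-0.063,"grip":-1}
    - {"dx":19,"dy":-1,"dz":12,"ax":0,"ay":0,"az":-0.063,"grip":-1}
    - {"dx":19,"dy":-1,"dz":12,"ax":0,"ay":0,"az":-0.063,"grip":-1}
    - {"dx":19,"dy":-1,"dz":12,"ax":0,"ay":0,"az":-0.063,"grip":-1}

```text
time: 11.4
tcp_pos: [0.6088, 0.2108, 0.144]
orientation: [0.001, 0.727, 0.686, 0.0]
ft_force: [0.0, -1.0, -2.1]
gripper_width: 0.0176
```

```bash
python3 - <<'E'
from h import *
grab('top','top8');grab('side','side8');theta('top8',385,416,130,215)
step([.6060,.213,.062],-.058)
crop('side8',250,470,180,360,3.5);crop('top8',30,290,110,280,3)
E
```

```text
theta 1.5474662905801793 c [ 0.59297593 -0.28492855  0.09567815] sd 0.0015556511145703718
t 11.5 tcp [0.6091 0.2107 0.1446] f [-0.1 -0.  -2.3] m [ 0.01  0.02 -0.  ] w 0.0177
shift cm [ 0.21 -0.34  8.26] turn [ 0.002 -0.    -0.001]
```

View pics/top8_c30_110.png

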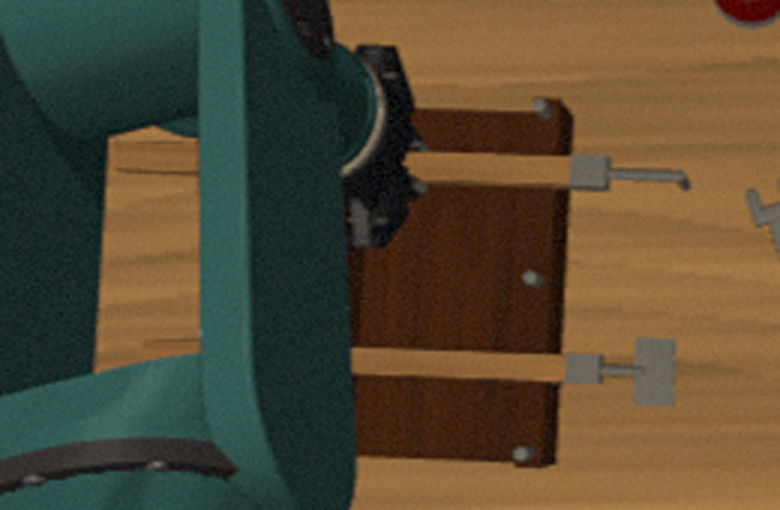

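View pics/side8_c250_180.png

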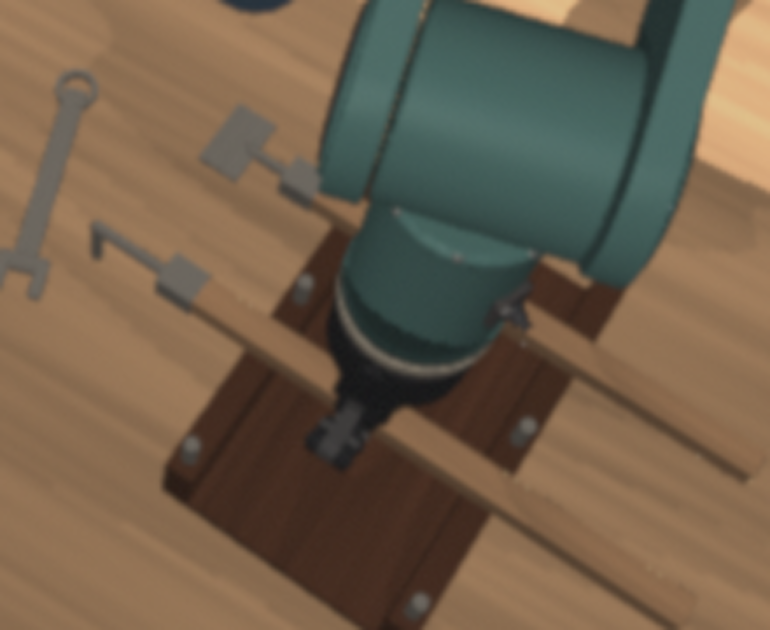

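>>> carry_out:
  plan:
    - {"dx":0.2,"dy":-0.2,"dz":2,"ax":0,"ay":0,"az":0,"grip":-1}
    - {"dx":0.2,"dy":-0.2,"dz":4,"ax":0,"ay":0,"az":0,"grip":-1}
    - {"dx":0.2,"dy":-0.2,"dz":6,"ax":0,"ay":0,"az":0,"grip":-1}
    - {"dx":0.2,"dy":-0.2,"dz":7.2,"ax":0,"ay":0,"az":0,"grip":-1}
    - {"dx":0.2,"dy":-0.2,"dz":7.8,"ax":0,"ay":0,"az":0,"grip":-1}
    - {"dx":0.2,"dy":-0.2,"dz":8.2,"ax":0,"ay":0,"az":0,"grip":-1}
    - {"dx":0.2,"dy":-0.2,"dz":8.2,"ax":0,"ay":0,"az":0,"grip":-1}
    - {"dx":0.2,"dy":-0.2,"dz":8.2,"ax":0,"ay":0,"az":0,"grip":-1}

```text
time: 12.3
tcp_pos: [0.6069, 0.2138, 0.0621]
orientation: [0.0, 0.727, 0.686, 0.001]
ft_force: [-0.6, 0.3, -1.5]
gripper_width: 0.0182
```

```bash
python3 - <<'E'
from h import *
step([.6060,.213,.0605],-.058)
E
```

```text
t 12.3 tcp [0.6069 0.2138 0.0621] f [-0.6  0.3 -1.5] m [0.01 0.02 0.01] w 0.0182
shift cm [-0.08 -0.09  0.16] turn [ 0.001 -0.    -0.   ]
```

Nearly touching down, so I'll lower 2 mm and open gently. I'll lift away only once the fingers are clear.

>>> carry_out:
  plan:
    - {"dx":0,"dy":0,"dz":0.2,"ax":0,"ay":0,"az":0,"grip":-1}
    - {"dx":0,"dy":0,"dz":0.2,"ax":0,"ay":0,"az":0,"grip":-1}
    - {"dx":0,"dy":0,"dz":0.2,"ax":0,"ay":0,"az":0,"grip":-0.4}
    - {"dx":0,"dy":0,"dz":0.2,"ax":0,"ay":0,"az":0,"grip":0}
    - {"dx":0,"dy":0,"dz":0.2,"ax":0,"ay":0,"az":0,"grip":0.5}
    - {"dx":0,"dy":0,"dz":0.2,"ax":0,"ay":0,"az":0,"grip":0.5}
    - {"dx":0,"dy":0,"dz":0.2,"ax":0,"ay":0,"az":0,"grip":0.5}
    - {"dx":0,"dy":0,"dz":-2,"ax":0,"ay":0,"az":0,"grip":0.5}
    - {"dx":0,"dy":0,"dz":-5,"ax":0,"ay":0,"az":0,"grip":0.5}
    - {"dx":0,"dy":0,"dz":-9,"ax":0,"ay":0,"az":0,"grip":0.5}
    - {"dx":0,"dy":0,"dz":-13,"ax":0,"ay":0,"az":0,"grip":0.5}
    - {"dx":0,"dy":0,"dz":-17,"ax":0,"ay":0,"az":0,"grip":0.5}
    - {"dx":5,"dy":0,"dz":-18,"ax":0,"ay":0,"az":0,"grip":0.5}
    - {"dx":10,"dy":0,"dz":-18,"ax":0,"ay":0,"az":0,"grip":0.5}
    - {"dx":15,"dy":-2,"dz":-18,"ax":0,"ay":0,"az":0,"grip":0.5}
    - {"dx":20,"dy":-5,"dz":-18,"ax":0,"ay":0,"az":0,"grip":0.5}
    - {"dx":20,"dy":-5,"dz":-18,"ax":0,"ay":0,"az":0,"grip":0.5}
    - {"dx":20,"dy":-5,"dz":-18,"ax":0,"ay":0,"az":0,"grip":0.5}

```text
time: 14.1
tcp_pos: [0.5664, 0.4183, 0.2409]
orientation: [-0.0, 0.726, 0.688, -0.0]
ft_force: [0.0, 0.0, -0.1]
gripper_width: 0.064
```

```bash
python3 - <<'E'
from h import *
step([.6060,.213,.0605],-.058)
t=grab('top','top9');grab('side','side9');theta('top9',385,416,130,215)
crop('side9',250,470,180,360,3.5)
E
```

```text
t 14.1 tcp [0.5664 0.4183 0.2409] f [ 0.   0.  -0.1] m [-0.03 -0.03  0.  ] w 0.064
shift cm [-20.28   5.08  18.04] turn [-0.001  0.     0.004]
theta 0.26705118450154 c [ 0.59242617 -0.28402319  0.09959144] sd 0.019304426263400277
```

View pics/top9.png

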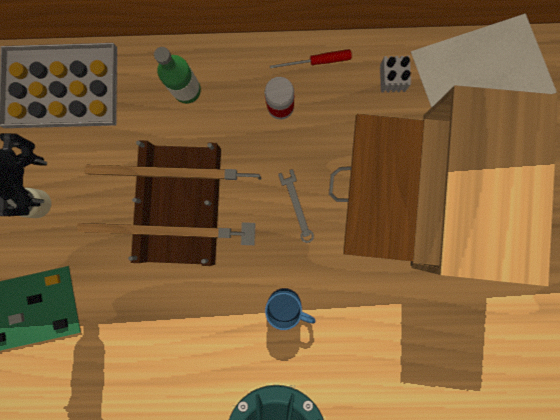

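View pics/side9_c250_180.png

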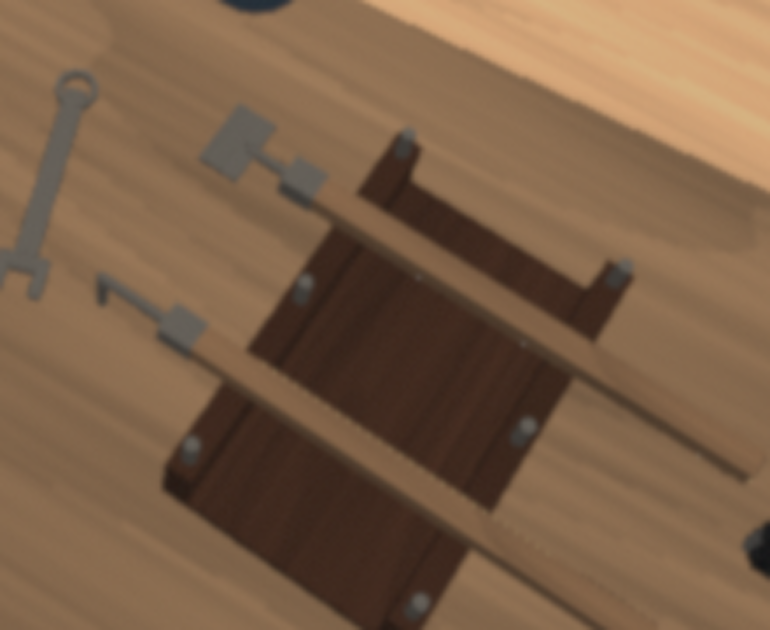

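```bash
python3 - <<'E'
from h import *
theta('top9',365,405,130,215)
t=load('top9')
print([w(t,u,v).round(3) for u,v in((120,170),(170,172),(205,173.5))])
print('ferr end',wz(t,236.5,175,.085),'butt',wz(t,85,169.5,.085))
E
```

```text
theta 0.22891022420716148 c [ 0.59264422 -0.24877265  0.10282799] sd 0.02428482123142103
[array([0.614, 0.334, 0.086]), array([0.607, 0.222, 0.085]), array([0.601, 0.143, 0.086])]
ferr end [0.59651447 0.07348559 0.085     ] butt [0.61733961 0.41400467 0.085     ]
```

```bash
python3 - <<'E'
from h import *
t=load('top9')
print([w(t,u,180).round(4).tolist() for u in range(350,412,10)]);print((t['depth'][130:215,365:405]==0).sum())
E
```

```text
[[0.5776, -0.1757, 0.0969], [0.5768, -0.197, 0.0993], [0.5767, -0.2192, 0.096], [0.5766, -0.2415, 0.0928], [0.5759, -0.263, 0.0941], [0.5749, -0.2837, 0.0978], [0.5747, -0.306, 0.0951]]
20
```

```bash
python3 - <<'E'
from h import *
o=robot.get_obs();print(o['ft_force'],o['qd'].round(3))
print(robot.finish_job())
E
```

```text
[ 0.13575447 -0.54860297 -0.30757747] [-0.028 -0.005  0.002  0.    -0.001  0.   ]
the job is handed in; nothing more can be done
None
```

The hatch is fully down, the hook pole is back across both rails in its own berth, and the job was handed in at about 14 s with no verdict reported.

I gripped the pole at its balance point and lowered the hook into the eye with the hatch at about 0.14 rad. I drew the hatch to about 0.90 rad, unhooked, and it sank the rest by itself.

**Last checks:**
- **Hatch:** measured 1.547 rad while I carried the pole back. In the last picture it is level, with its surface at 93–99 mm along its whole depth.
- **Pole:** level, hook down. Its top is 85–86 mm up, which puts the centreline at 75 mm. The balance point is about 5 mm from the rack's middle along the poles and about 65 mm along the rails.
- **Robot:** clear of everything, no contact force. The pictures show no sign that the gripper or arm touched the hatch.

**What disagreed:**
- **Final angle fit:** my plane fit on the last picture gave nonsense (about 0.25 rad with a 20 mm spread), because some pixels had no depth reading. I used the individual depth points instead.
- **First move call:** it was refused and nothing moved. It worked once every field was filled in and the shifts were smaller, and I didn't find out which of the two mattered.

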